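Find the balance point of a weighted tool handle on the balancing stand

ROBOT

A 6-joint arm with a two-finger parallel gripper is mounted at the origin on a cart in front of the work surface, level with it; the furniture and walls round the work are solid. World frame = base frame: x ahead of the robot, y to its left, z up, the work surface at z = 0. Lengths are in m, angles in rad, forces in N, time in s.
With the tool pointing down it reaches from about 0.3 to 0.825 m from the base axis. Payload 5.4 kg.
Tool frame: the origin (TCP) lies at the very end of the fingers, on their centre line; the grasp point (between the pads) lies 19 mm behind it; z points along the fingers, x is the direction in which the jaws open and shut, and the axes are right-handed (so a half turn about z gives the same grasp; the last joint's range is limited). The gripper opens to 92 mm and grips with 3 to 60 N. Pads are 20 mm wide; open, the fingers measure 128 mm over their backs; the gripper's body (75 mm by 189 mm) begins 69 mm behind the grasp point.
Start: joints at [-1.387, 0.158, 1.597, -0, 1.386, -0.21], TCP at [0.221, -0.531, 0.215] pointing down, gripper open.
Joint ranges: [-2.91, 2.91], [-0.94, 2.29], [0.18, 2.7], [-1.29, 4.43], [0.17, 2.64], [-3, 3]. Speed limits (rad/s): [2.57, 2.57, 3.14, 3.14, 3.14, 3.14].

INTERFACE

Orientations are given as a rotation vector (axis times angle).
In Python, from workcell import bot gives the robot as it stands. Calls block until the motion is done:
- bot.goto(position, orientation): joint-space move of the TCP to a pose.
- bot.line_to(position, rot=None, max_speed=0.15): straight line of the TCP; rot=None keeps the orientation; max_speed is the mean speed in m/s.
- bot.set_joints(angles): joint-space move.
- bot.set_gripper(opening, newtons=None): opening from 0.0 (shut) to 1.0 (fully open); newtons is the grip in N (None keeps the last); returns when the fingers have stopped.
- bot.hold(seconds).
- bot.inverse_kinematics(position, orientation): joint angles nearest the present ones, or None.
- bot.read_camera(name): name is "scene" or "top"; returns a dict with "pixels" (400x640x3 uint8, blue, green, red), "fx", "fy", "cx", "cy" (pixels), "R" (3x3) and "t" (3): a world point X has camera coordinates R X + t. Camera axes: x right, y down, z forward; pixel columns grow to the right and rows downward; lengths in m; the calibration is good to about 2 mm. A picture is of the moment at which its call begins. There is no depth.
A pose or a line that the arm cannot do raises bot.MotionError and nothing moves.
- bot.job_done(): hands the job in, once; it reports no verdict.
Readings, each from a call of its own:
- bot.current_clock(): time.
- bot.current_joints(): joint angles.
- bot.current_joint_vel(): joint speeds.
- bot.current_effort(): joint torques, N m.
- bot.current_ee_pos(): TCP position.
- bot.current_tool_rot(): TCP orientation.
- bot.current_contact_force(): force on the tool from outside, world axes, zero at the start.
- bot.current_ft_torque(): the same for the moment, N m.
- bot.current_opening(): opening from 0.0 (shut) to 1.0 (fully open).
Only numpy, scipy, OpenCV 4.12 (cv2) and the standard library are available. Lean on these libraries where they do the work, as an engineer would, in place of code of your own. Each camera call takes 0.05 s, during which the arm holds its last target.

TASK

The wooden tool handle has a lead slug glued somewhere inside it. Find where it balances by lifting it at trial points, then lay it in the swinging cradle of the balancing stand at that point, seated in both forks, so that handle and cradle hang level and still when you let go. Never let the handle tip steeply or fall, set it down gently because the pivots are delicate, and leave the other things on the bench alone.

Things in the scene. Friction and masses are not known exactly. Their poses are not given: they have to be found in the camera images.
- handle: Straight light-wood bar, 300 mm long (x), 26 mm wide (y), 24 mm high (z up), with a dark steel cap on each end, both alike; it lies flat on the bench. Origin at the middle of its underside. It weighs 0.4 to 0.61 kg, most of it a hidden lead slug that does not move, so it balances anywhere from 54 mm on one side of its middle to 54 mm on the other. A scroll saw stands right of it, behind.
- stand: Balancing stand, fixed to the bench: wooden base 150 x 200 x 16 mm with two wooden posts at y = +80 and -80 mm (14 mm thick, 40 mm wide, tops 126 mm above the bench), between which a steel cradle hangs. Origin at the centre of the base's underside, z up. The handle goes into the cradle along the stand's x axis (either way round), between the posts.
- cradle_seat (a point): Middle of the cradle's seat, where a seated bar's underside rests: 64 mm above the bench, 50 mm below the pivot axis. x along the bar, y along the pivot axis, z up; when level its axes match the stand's. Between the two crossbars there are 64 mm free along x for fingers, and 48 mm free below; the cradle's side straps leave 128 mm clear across y.
- cradle_fork (a point): Top centre of the cradle's crossbar at x = +38 mm from the seat (its twin is at -38 mm); axes as the seat's. Each crossbar is 12 mm wide along x, top level with the seat, and carries a fork of two upright round pins (8 mm thick) at y = +-19.5 mm: 31 mm clear between them at the bar, flared to 46 mm at their tips, 32 mm above the crossbar.
- cradle (a joint): Swing of the cradle about its pivot axis (along the stand's y, 114 mm above the bench), rad; 0 is level, positive lowers the +x end; stops at +0.22 and -0.22. It turns freely, hangs level when empty and settles in about 2 s. With the handle seated it tips toward the heavy side by about 0.015 rad for each mm that the balance point is off the pivot.
- pencil: Pencil, 8 x 170 x 7 mm, lying on the bench near its front edge. Origin at the centre of its underside. Bystander.
- tape: Roll of masking tape, 105 mm across, 24 mm high, lying behind the work. Origin at the centre of its underside. Bystander.
- block: Wooden sanding block, 60 x 100 x 28 mm, to the right at the front. Origin at the centre of its underside. Bystander.
- square: Try square with a wooden stock, 196 x 105 x 17 mm, far right at the front. Origin at the centre of its underside. Bystander.
- tin: Round nail tin, 69 mm across, 38 mm high, left of the stand. Origin at the centre of its underside. Bystander.
- glue: Upright glue bottle, 50 mm across, 157 mm high, left of the stand. Origin at the centre of its underside. Bystander.

How it is judged:
On the way:
1. the handle has been lifted clear of the bench, held about level (within 0.12 rad) and not yet in the stand (height (world z) of handle above 0.012 m and angle between handle's own z axis and vertical below 0.12 rad and contact force between handle and the fingers above 1 N and contact force between handle and stand below 0.1 N), for 0.2 s.
At the end, for the whole second after the job is handed in: The handle lies seated in both forks of the cradle (underside on the crossbars within 4 mm, along the cradle within 0.09 rad, within 7 mm of its centre line), released, cradle within 0.07 rad (4 degrees) of level, and at rest (value of joint cradle between -0.07 and 0.07 rad and angle between the x axis of handle and the x axis of cradle_seat, either way round below 0.09 rad and angle between handle's own z axis and vertical below 0.08 rad and z of handle in the frame of cradle_seat between -0.004 and 0.004 m and y of handle in the frame of cradle_seat between -0.007 and 0.007 m and angular speed of handle below 0.08 rad/s and linear speed of handle below 0.02 m/s); the robot touches nothing.
It fails at once if the handle tips steeply (more than 0.35 rad from level) (angle between handle's own z axis and vertical above 0.35 rad).
It fails at once if the stand or its cradle is pushed, pressed or struck with more than 25 N (contact force between stand and anything else above 25 N).
It fails at once if another thing on the bench is moved by more than 25 mm (distance of any of pencil, tape, block, square, tin, glue from where it was at the start of the episode above 0.025 m).
It also fails if it takes over 72 s, if anything falls off the work surface, if the arm or the gripper's body presses on something with over 40 N, if the wrist force passes 120 N, or if a joint passes its speed limit or range.

## Working session

There is one attempt and no reset: what is moved stays moved. The work goes in short steps, each a Python script; the robot and the scene stay as the last script left them, time stands still between calls to the robot, and variables do not carry over. Pictures are saved under pics/ and viewed, and the job is handed in when it is done.

```bash
ls; mkdir -p pics
python3 - <<'E'
from workcell import bot
import cv2,numpy as np
for n in("scene","top"):
    c=bot.read_camera(n); cv2.imwrite(f"pics/{n}0.png",c["pixels"])
    print(n,c["fx"],c["fy"],c["cx"],c["cy"],np.round(c["R"],3).tolist(),np.round(c["t"],3).tolist(), -c["R"].T@c["t"])
print(bot.current_clock(),bot.current_tool_rot(),bot.current_contact_force())
E
```

```text
pics
scene 485.1927970228898 485.1927970228898 325.42658581852993 198.93579086673648 [[0.856, -0.516, 0.003], [-0.26, -0.438, -0.861], [0.446, 0.736, -0.509]] [-0.422, 0.288, 1.673] [-0.30944967 -1.32339466  1.10088805]
top 442.5638310411715 442.5638310411715 322.76942115437714 197.65589589915731 [[0.022, -1.0, 0.007], [-0.981, -0.023, -0.193], [0.193, -0.003, -0.981]] [0.093, 0.58, 1.356] [0.30499769 0.11023326 1.4415061 ]
0.1 [-2.61207471e+00  1.74327866e+00  1.85795766e-03] [0.25843612 0.87259634 0.21163823]
```

View pics/scene0.png

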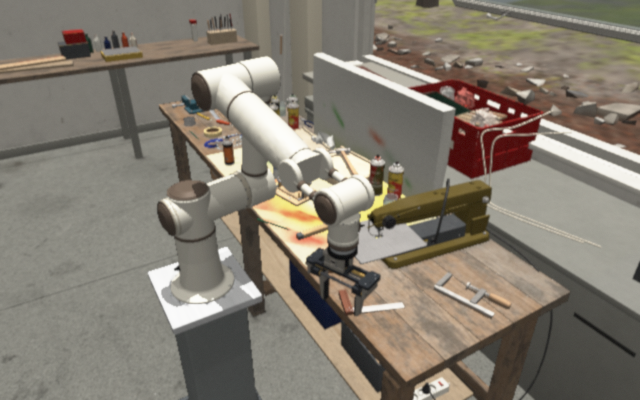

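View pics/top0.png

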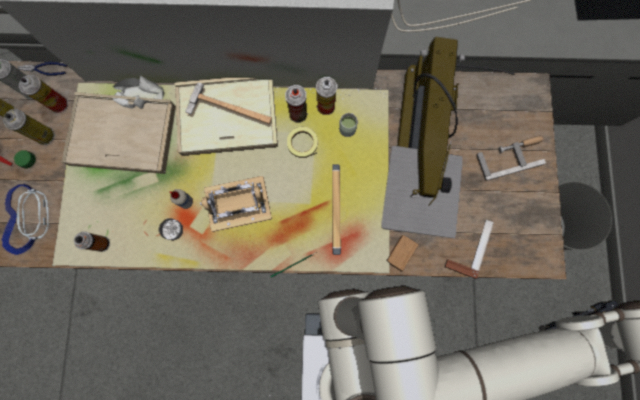

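The top view shows the handle near (336,210), upright in the image, and the stand near (237,203). The tin is at (171,229), the glue at (180,198), the pencil at (292,264) and the saw table at (425,190). In the scene view the arm hides the stand. I'll zoom in.

```bash
cat > h.py <<'E'
from workcell import bot
import cv2,numpy as np
def ray(c,u,v):
    d=c["R"].T@np.array([(u-c["cx"])/c["fx"],(v-c["cy"])/c["fy"],1.0]); return -c["R"].T@c["t"],d
def onz(c,u,v,z):
    o,d=ray(c,u,v); return o+d*(z-o[2])/d[2]
def proj(c,X):
    p=c["R"]@np.array(X)+c["t"]; return np.array([c["cx"]+c["fx"]*p[0]/p[2],c["cy"]+c["fy"]*p[1]/p[2]])
def tri(c1,p1,c2,p2):
    o1,d1=ray(c1,*p1);o2,d2=ray(c2,*p2)
    s=np.linalg.lstsq(np.c_[d1,-d2],o2-o1,rcond=None)[0]
    a,b=o1+d1*s[0],o2+d2*s[1]; return (a+b)/2,np.linalg.norm(a-b)
def crop(c,x0,y0,x1,y1,k,name):
    cv2.imwrite(name,cv2.resize(c["pixels"][y0:y1,x0:x1],None,fx=k,fy=k,interpolation=cv2.INTER_CUBIC))
E
python3 - <<'E'
from h import *
c=bot.read_camera("top")
crop(c,150,150,350,290,4,"pics/t1.png")
for p in[(336,165),(336,253),(237,203),(171,229),(180,198),(292,264)]: print(p,onz(c,*p,0.02).round(3))
E
```

```text
(336, 165) [0.696 0.064 0.02 ]
(336, 253) [0.405 0.06  0.02 ]
(237, 203) [0.56  0.385 0.02 ]
(171, 229) [0.47  0.592 0.02 ]
(180, 198) [0.573 0.572 0.02 ]
(292, 264) [0.367 0.199 0.02 ]
```

View pics/t1.png

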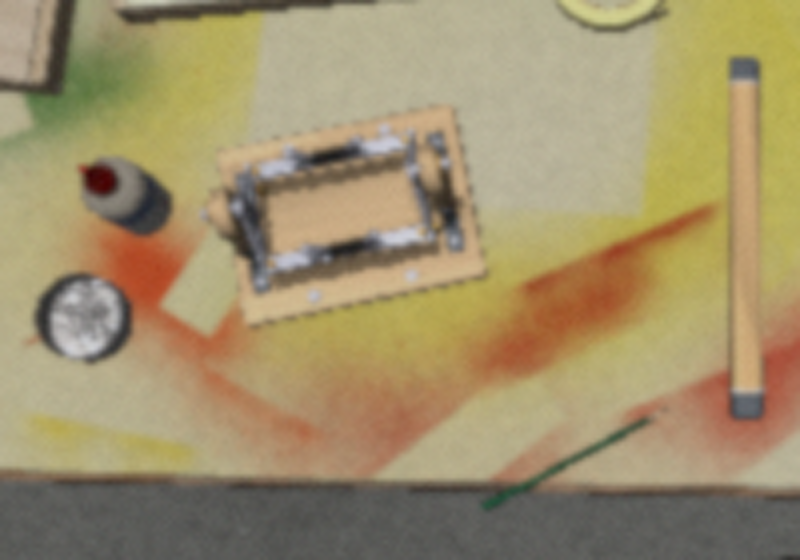

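Run:
```python
from h import *
r=bot.current_tool_rot()
a=-1.387+0.0
p=[0.38*np.cos(-1.18),0.38*np.sin(-1.18),0.38]
q=bot.inverse_kinematics(p,r); print(q)
bot.set_joints(q); q=list(q); q[0]=1.75
bot.set_joints(q); print(bot.current_clock(),bot.current_ee_pos())
for n in("scene","top"):
    c=bot.read_camera(n); cv2.imwrite(f"pics/{n}1.png",c["pixels"]); np.save(f"{n}1.npy",c,allow_pickle=True)
    for X in [(0.56,0.385,0.05),(0.55,0.062,0.02)]: print(proj(c,X))
    if n=="scene": crop(c,230,130,430,280,4,"pics/s1z.png")
```

```text
[-1.50084996e+00 -4.21000144e-01  1.80010030e+00 -1.83995655e-04
  1.76393725e+00 -3.23881834e-01]
4.4583 [-0.18178146  0.33372083  0.3799366 ]
[294.03175533 183.49711835]
[329.65229086 223.86680603]
[235.35057782 201.37079928]
[336.03419727 208.32638836]
```

View pics/scene1.png

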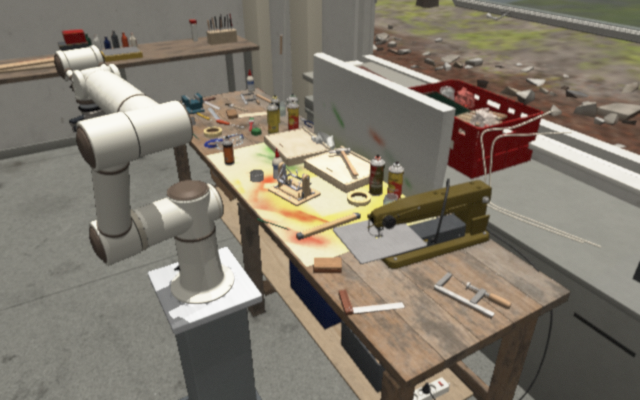

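View pics/s1z.png

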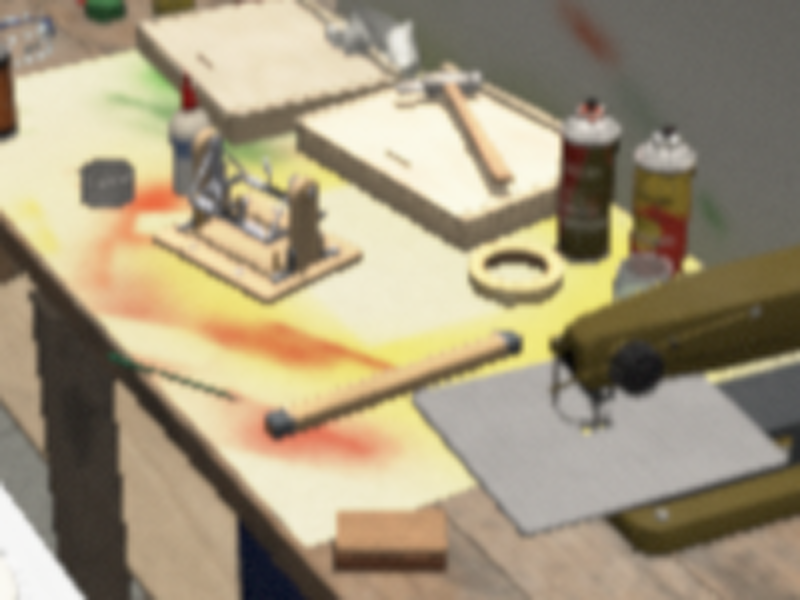

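The scene view is now clear: stand at about (294,190), handle from (300,235) to (358,215). Next I'll zoom in for precise corners.

Run:
```python
from h import *
t=np.load("top1.npy",allow_pickle=True).item(); s=np.load("scene1.npy",allow_pickle=True).item()
crop(t,195,165,280,240,9,"pics/tz.png"); crop(s,263,155,325,210,10,"pics/sz.png")
crop(s,290,205,370,245,10,"pics/sh.png")
# handle mask in top: wood
p=t["pixels"][155:265,320:352]; 
hsv=cv2.cvtColor(p,cv2.COLOR_BGR2HSV)
for y in (5,12,14,20,50,90,95,98): print(y+155,[tuple(map(int,x)) for x in hsv[y,8:26:2]])
```

```text
160 [(27, 127, 186), (27, 128, 187), (27, 132, 186), (27, 134, 185), (27, 137, 186), (28, 139, 185), (27, 138, 186), (27, 141, 185), (27, 146, 184)]
167 [(27, 128, 187), (28, 132, 186), (28, 79, 135), (104, 27, 105), (105, 24, 106), (107, 25, 93), (27, 122, 155), (27, 140, 186), (27, 143, 186)]
169 [(26, 132, 189), (27, 133, 188), (27, 72, 142), (5, 12, 130), (23, 8, 128), (15, 5, 113), (27, 116, 160), (27, 135, 189), (27, 138, 188)]
175 [(27, 136, 185), (27, 136, 187), (22, 117, 177), (18, 104, 202), (18, 103, 205), (17, 104, 179), (25, 127, 168), (27, 137, 188), (28, 136, 188)]
205 [(22, 148, 177), (25, 145, 186), (22, 120, 160), (17, 105, 189), (17, 103, 198), (17, 105, 196), (24, 118, 183), (27, 130, 188), (27, 130, 188)]
245 [(8, 147, 170), (7, 157, 166), (11, 133, 138), (18, 94, 200), (17, 101, 210), (17, 103, 206), (15, 108, 161), (7, 154, 171), (6, 154, 172)]
250 [(8, 133, 176), (8, 143, 175), (6, 110, 118), (106, 27, 104), (98, 26, 108), (106, 26, 109), (3, 57, 98), (7, 143, 168), (7, 145, 172)]
253 [(9, 128, 175), (8, 139, 172), (7, 121, 124), (113, 21, 97), (108, 25, 104), (107, 18, 97), (4, 74, 111), (8, 140, 171), (8, 128, 176)]
```

View pics/tz.png

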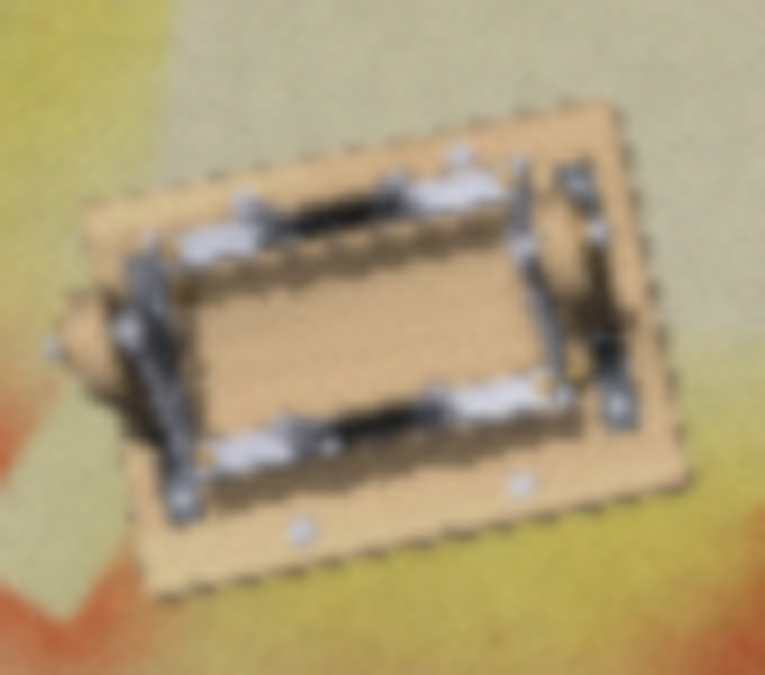

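View pics/sz.png

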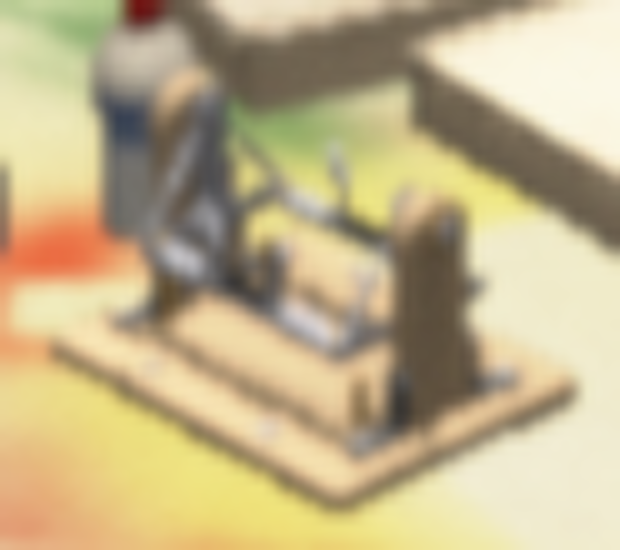

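View pics/sh.png

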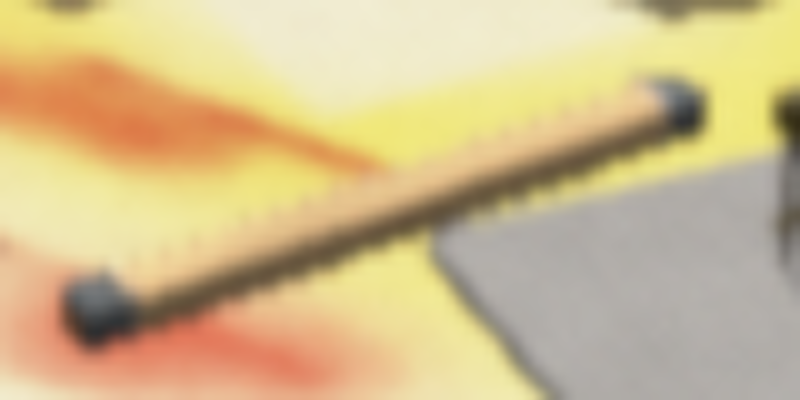

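```bash
cat > m.py <<'E'
from h import *
t=np.load("top1.npy",allow_pickle=True).item(); s=np.load("scene1.npy",allow_pickle=True).item()
T=lambda u,v:((u+.5)/9-.5+195,(v+.5)/9-.5+165)
S=lambda u,v:((u+.5)/10-.5+263,(v+.5)/10-.5+155)
H=lambda u,v:((u+.5)/10-.5+290,(v+.5)/10-.5+205)
E
python3 - <<'E'
from m import *
for a,b,n in[((155,600),(50,342),'BL'),((688,488),(340,490),'BR'),((612,100),(578,380),'TR')]:
    print(n,tri(t,T(*a),s,S(*b)))
C=[onz(t,*T(*a),0.016)[:2] for a in[(85,205),(612,100),(688,488),(152,600)]]
TL,TR,BR,BL=C
print("centre",np.mean(C,0),"sizes",[np.linalg.norm(a-b) for a,b in((TL,TR),(TR,BR),(BR,BL),(BL,TL))])
yy=(TL-TR)+(BL-BR); xx=(TL-BL)+(TR-BR)
print("yaw from y",np.arctan2(-yy[0],yy[1]),"from x",np.arctan2(xx[1],xx[0]))
b=onz(t,*T(330,214),0.064);f=onz(t,*T(378,425),0.064); print("crossbars",b,f,(b+f)/2,np.linalg.norm(b-f),np.arctan2(b[1]-f[1],b[0]-f[0]))
# posts top
# handle caps: dark low-sat mask
for nm,c,(x0,y0,x1,y1) in(("top",t,(325,155,348,265)),("scene",s,(290,205,363,245))):
    hsv=cv2.cvtColor(c["pixels"],cv2.COLOR_BGR2HSV)[y0:y1,x0:x1]
    m=((hsv[...,1]<90)&(hsv[...,2]<140)).astype(np.uint8)
    n,l,st,ce=cv2.connectedComponentsWithStats(m)
    for i in range(1,n):
        if st[i,4]>8: print(nm,st[i]+[x0,y0,0,0,0],ce[i]+[x0,y0])
E
```

```text
BL (array([0.46548035, 0.4633825 , 0.01229251]), np.float64(0.0031996144643352945))
BR (array([0.51128405, 0.27228753, 0.01827765]), np.float64(0.0004483314246820085))
TR (array([0.65369462, 0.30789455, 0.01401887]), np.float64(0.003438394186662273))
centre [0.5608856  0.38500428] sizes [np.float64(0.19559941081553955), np.float64(0.1474507866049676), np.float64(0.19550427658255864), np.float64(0.148398519856933)]
yaw from y 0.2293054733766924 from x 0.2350925109207116
crossbars [0.59927394 0.39786043 0.064     ] [0.52422736 0.37646021 0.064     ] [0.56175065 0.38716032 0.064     ] 0.0780381834197107 0.27778643434550393
top [332 164   8   6  44] [335.65909091 166.59090909]
top [333 248   8   7  49] [336.55102041 251.18367347]
scene [356 214   4   4  14] [357.71428571 215.64285714]
scene [297 233   8   6  32] [299.875  235.5625]
```

Run:
```python
from m import *
# handle corners top face, scene crop vs top: far cap and near cap visible top-centre
hsv=cv2.cvtColor(t["pixels"],cv2.COLOR_BGR2HSV)
a=onz(t,335.3,163.5,0.024);b=onz(t,336.6,254.5,0.024); print("ends z24",a,b,np.linalg.norm(a-b),(a+b)/2,"yaw",np.arctan2(a[1]-b[1],a[0]-b[0]))
for tp,sp in(((335.5,166.6),(357.3,214.3)),((336.55,251.2),(299.8,234.3))): print(tri(t,tp,s,sp))
# wood/cap boundary centre: top rows ~170.5 and 247.5 ; scene boundary in crop (650,95),(120,285)
print(tri(t,(335.5,170.7),s,H(655,93)),tri(t,(336.5,247.7),s,H(115,278)))
# row-wise width of wood
m=cv2.inRange(hsv,(14,60,150),(20,112,255))
for v in(180,200,220,240):
    u=np.where(m[v,326:346])[0]+326; print(v,u.min(),u.max(),onz(t,u.min()-.5,v,.024)[1],onz(t,u.max()+.5,v,.024)[1])
```

```text
ends z24 [0.69997521 0.06696206 0.024     ] [0.40021694 0.0579667  0.024     ] 0.2998932090923378 [0.55009607 0.06246438 0.024     ] yaw 0.02999971706979395
(array([0.68955074, 0.06659922, 0.01819142]), np.float64(0.002984296190970271))
(array([0.41109541, 0.05808951, 0.0206858 ]), np.float64(0.0003814882668282978))
(array([0.67538432, 0.06581401, 0.02491036]), np.float64(0.0005343651067351605)) (array([0.41987892, 0.05948368, 0.02630606]), np.float64(0.003774417012558872))
180 333 339 0.07526562787127392 0.05223075703555826
200 333 339 0.07409910419546681 0.0512684513009867
220 333 339 0.07295309379270579 0.05032306963225029
240 327 339 0.09105115902785182 0.04939416945593346
```

Stand: centre about (0.561, 0.386), yaw about 0.235. The base sizes and the 78 mm crossbar spacing both agree with the text. Handle: centre (0.550, 0.0625), yaw 0.03, length 0.300 m, top at about 25 mm. First trial lift is at its middle, and I'll read the wrist moment there.

```bash
cat >> h.py <<'E'
from scipy.spatial.transform import Rotation as Ro
def down(yaw):  # tool down, bar axis yaw, jaws across (tool x = +-perp)
    best=None
    for k in(1,-1):
        x=k*np.array([-np.sin(yaw),np.cos(yaw),0]); z=np.array([0,0,-1.])
        best=(best or [])+[Ro.from_matrix(np.c_[x,np.cross(z,x),z]).as_rotvec()]
    return best
def st(msg=""):
    print(msg,"t",round(bot.current_clock(),2),"ee",np.round(bot.current_ee_pos(),4),"F",np.round(bot.current_contact_force(),2),"M",np.round(bot.current_ft_torque(),3),"op",round(bot.current_opening(),3))
E
python3 - <<'E'
from h import *
P=[0.55,0.0625]
for k,r in enumerate(down(0.03)):
    q1=bot.inverse_kinematics([*P,0.12],r); r2=down(0.235)[k]; q2=bot.inverse_kinematics([.561,.386,.1],r2)
    print(k,np.round(q1,2) if q1 is not None else q1,np.round(q2,2) if q2 is not None else q2)
E
```

```text
0 [-0.11  0.2   1.75 -0.    1.2  -1.71] [ 0.43  0.52  1.37 -0.    1.25 -1.38]
1 [-0.11  0.2   1.75 -0.    1.2   1.44] [ 0.43  0.52  1.37 -0.    1.25  1.76]
```

Run:
```python
from h import *
P=np.array([0.55,0.0625]); r=down(0.03)[0]
q=list(bot.current_joints()); q[0]=-0.11; q[5]=-1.7; bot.set_joints(q)
bot.goto([*P,0.10],r); bot.set_gripper(0.65); bot.hold(.3); st("above")
bot.line_to([*P,0.0045],max_speed=.1); st("down")
bot.set_gripper(0.0,40); bot.hold(.2); st("grip")
bot.line_to([*P,0.0075],max_speed=.02); bot.hold(.4); st("lift3")
bot.line_to([*P,0.0105],max_speed=.02); bot.hold(.4); st("lift6")
```

```text
above t 8.93 ee [0.55   0.0625 0.1   ] F [ 0.13 -0.3  -0.56] M [ 0.087 -0.134  0.012] op 0.649
down t 10.04 ee [0.5507 0.0624 0.0052] F [-0.71 -0.5  -0.87] M [ 0.05  -0.16   0.018] op 0.648
grip t 10.85 ee [0.5501 0.0629 0.0047] F [-0.12  3.42  2.82] M [ 0.701 -0.034 -0.061] op 0.278
lift3 t 11.55 ee [0.5499 0.0625 0.0074] F [ 0.51 -0.82 -4.6 ] M [ 0.075 -0.315 -0.018] op 0.279
lift6 t 12.25 ee [0.55   0.0625 0.0105] F [ 0.51 -0.83 -5.43] M [ 0.053 -0.264  0.047] op 0.281
```

```bash
cat >> h.py <<'E'
def avg(n=15,dt=.03):
    F=[];M=[]
    for _ in range(n):
        F.append(bot.current_contact_force());M.append(bot.current_ft_torque());bot.hold(dt)
    F=np.array(F);M=np.array(M); return F.mean(0),M.mean(0),F.std(0),M.std(0)
E
python3 - <<'E'
from h import *
print([x.round(3) for x in avg()])
P=bot.current_ee_pos()[:2]
bot.line_to([.55,.0625,0.0145],max_speed=.03); bot.hold(.3)
print([x.round(3) for x in avg()]);st()
c=bot.read_camera("scene");crop(c,290,195,370,245,10,"pics/lift1.png")
E
```

```text
[array([ 0.097,  0.066, -4.555]), array([ 0.075, -0.265,  0.005]), array([0.405, 0.527, 0.543]), array([0.024, 0.026, 0.037])]
[array([ 0.072,  0.106, -4.88 ]), array([ 0.073, -0.264,  0.005]), array([0.397, 0.492, 0.387]), array([0.031, 0.029, 0.029])]
 t 13.83 ee [0.55   0.0625 0.0145] F [ 0.38  0.23 -5.04] M [ 0.049 -0.255 -0.06 ] op 0.278
```

View pics/lift1.png

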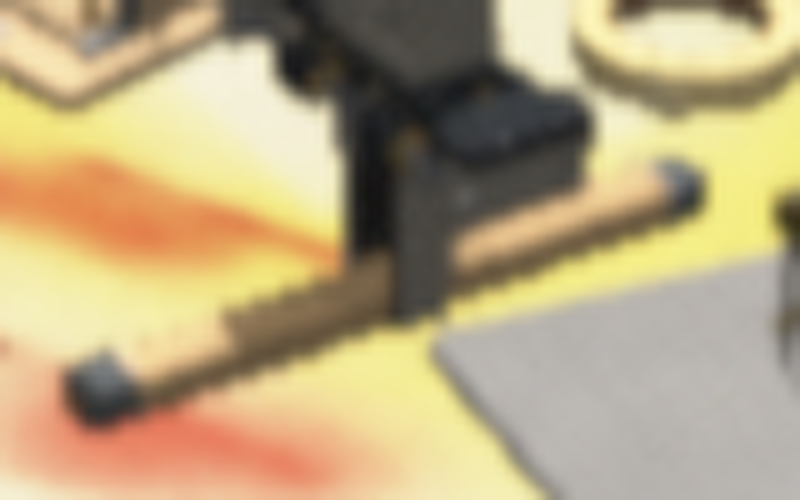

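The lift is level and steady. The moment change puts the balance point about 26 mm toward the robot. I'll regrip there, averaging an empty baseline first.

Run:
```python
from h import *
C=np.array([0.55,0.0625]); ax=np.array([np.cos(.03),np.sin(.03)])
bot.line_to([*C,0.005],max_speed=.04); bot.set_gripper(0.5,40)
P=C-0.026*ax
bot.line_to([*P,0.0048],max_speed=.08); bot.hold(.3)
b=avg(); print("base",[x.round(3) for x in b])
bot.set_gripper(0.0,40)
bot.line_to([*P,0.0145],max_speed=.03); bot.hold(.4)
a=avg(); print("load",[x.round(3) for x in a]); st()
dF=a[0]-b[0];dM=a[1]-b[1]; print(dF,dM,"d mm",dM[1]/-dF[2]*1000)
```

```text
base [array([-0.031, -0.208,  0.164]), array([ 0.058, -0.142, -0.001]), array([0.676, 0.389, 0.458]), array([0.033, 0.026, 0.042])]
load [array([-0.149, -0.101, -4.758]), array([ 0.058, -0.16 ,  0.012]), array([0.664, 0.547, 0.451]), array([0.026, 0.021, 0.03 ])]
 t 17.83 ee [0.524  0.0617 0.0145] F [ 0.42 -0.33 -4.19] M [ 0.116 -0.109  0.007] op 0.276
[-0.11798598  0.10755836 -4.92164468] [-0.00042334 -0.01843261  0.01291825] d mm -3.7452135743947523
```

Run:
```python
from h import *
a=avg(70,.02); print("load",[x.round(3) for x in a]); 
bot.line_to([*bot.current_ee_pos()[:2],0.16],max_speed=.12); bot.hold(.3); st()
a=avg(40,.02); print("load",[x.round(3) for x in a]); 
for n in("scene","top"):
    c=bot.read_camera(n); crop(c,*((270,170,430,270,5) if n=="scene" else (220,140,380,270,5)),f"pics/up_{n}.png")
```

```text
load [array([ 0.119,  0.092, -4.566]), array([ 0.064, -0.151,  0.001]), array([0.532, 0.531, 0.434]), array([0.027, 0.032, 0.027])]
 t 20.67 ee [0.5238 0.0618 0.1596] F [ 0.42 -0.42 -4.99] M [ 0.09  -0.166  0.007] op 0.278
load [array([-0.077, -0.105, -4.719]), array([ 0.062, -0.157, -0.008]), array([0.429, 0.521, 0.423]), array([0.026, 0.031, 0.023])]
```

View pics/up_scene.png

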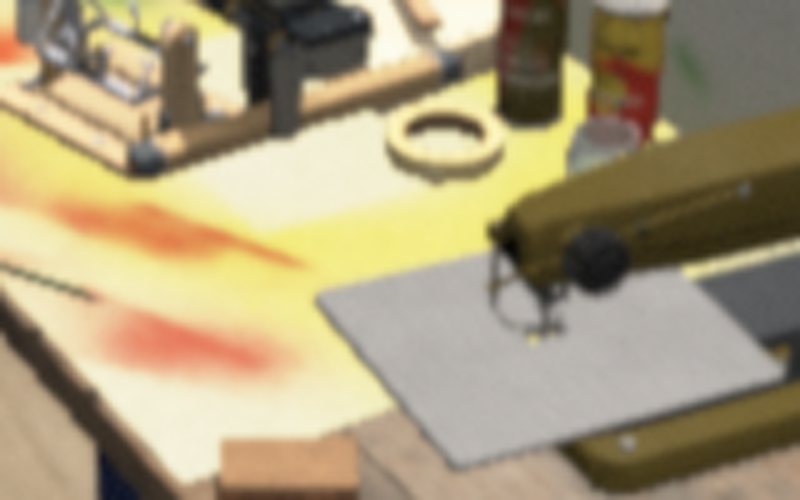

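View pics/up_top.png

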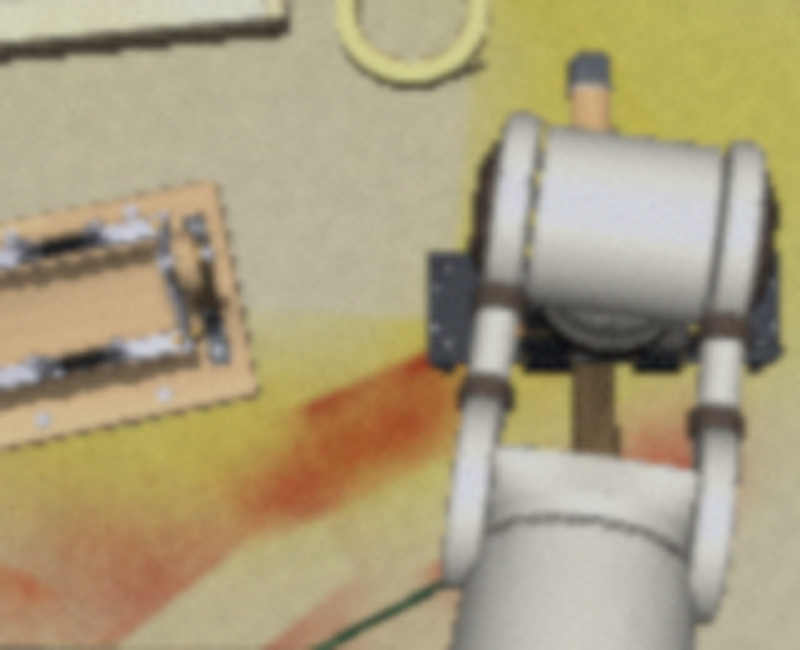

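Both trials agree. The balance point is about 27.5 mm from the middle toward the robot, 1–2 mm behind the present grip, and the weight is about 4.8 N. Now I'll carry the handle over the stand and check it from above before lowering.

Run:
```python
from h import *
yaw=.235; ax=np.array([np.cos(yaw),np.sin(yaw)]); Sx=np.array([.5612,.3862]); P=Sx+.0015*ax
bot.line_to([*bot.current_ee_pos()[:2],0.185],max_speed=.1)
bot.line_to([*P,0.185],down(yaw)[0],max_speed=.15)
bot.line_to([*P,0.11],max_speed=.08); bot.hold(.3); st()
for n in("scene","top"):
    c=bot.read_camera(n); np.save(f"{n}2.npy",c,allow_pickle=True); crop(c,*((250,140,350,215,8) if n=="scene" else (180,140,290,255,5)),f"pics/over_{n}.png")
```

```text
t 25.55 ee [0.5628 0.3866 0.1104] F [ 0.49 -0.27 -4.53] M [ 0.094 -0.139 -0.008] op 0.279
```

View pics/over_scene.png

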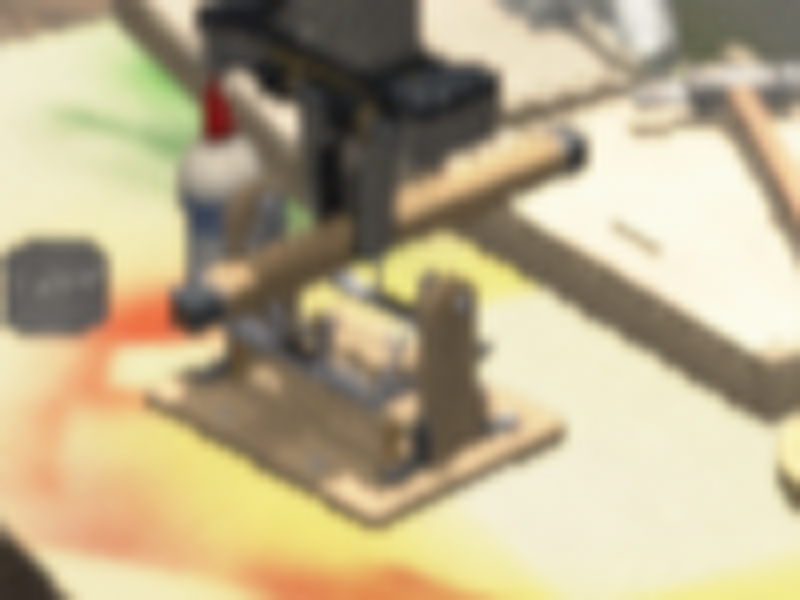

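View pics/over_top.png

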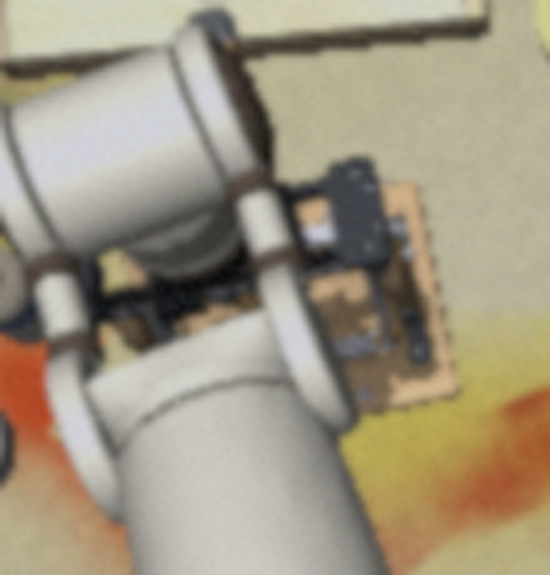

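The handle sits between the posts, about level and clear of the pins. Lowering in small steps while I watch the force.

Run:
```python
from h import *
P=[0.56266,0.38655]
for z in(.100,.092,.086,.080,.076,.073,.071):
    bot.line_to([*P,z],max_speed=.04); bot.hold(.1); a=avg(5,.02); print(z,a[0].round(2),a[1].round(3),bot.current_ee_pos().round(4))
    if abs(a[0][2]+4.7)>2.2 or np.hypot(*a[0][:2])>3: print("contact");break
st()
```

```text
0.1 [ 0.23  0.39 -4.53] [ 0.096 -0.149 -0.006] [0.5628 0.3866 0.1002]
0.092 [-0.23 -0.41 -4.74] [ 0.108 -0.172 -0.007] [0.5628 0.3866 0.0922]
0.086 [ 0.26  0.41 -4.73] [ 0.09  -0.15  -0.001] [0.5627 0.3866 0.0861]
0.08 [-0.25 -0.04 -4.84] [ 0.127 -0.161  0.034] [0.5628 0.3866 0.0801]
0.076 [ 0.28  0.2  -4.81] [ 0.065 -0.162  0.018] [0.5627 0.3866 0.0761]
0.073 [ 0.08 -0.05 -4.51] [ 0.067 -0.135  0.004] [0.5627 0.3866 0.073 ]
0.071 [ 0.25 -0.15 -4.75] [ 0.085 -0.144  0.002] [0.5627 0.3866 0.071 ]
 t 29.03 ee [0.5627 0.3866 0.071 ] F [-0.29 -0.72 -5.32] M [ 0.083 -0.16   0.004] op 0.277
```

Run:
```python
from h import *
P=[0.56266,0.38655]; z=.071
while z>.0655:
    z-=.0005; bot.line_to([*P,z],max_speed=.02); bot.hold(.05); a=avg(4,.02); print(round(z,4),a[0].round(2),a[1].round(3))
    if a[0][2]>-2.5: print("seated");break
st()
```

```text
0.0705 [ 0.13 -0.3  -4.33] [ 0.086 -0.166  0.005]
0.07 [-0.24 -0.4  -4.7 ] [ 0.074 -0.147 -0.02 ]
0.0695 [-0.12  0.08 -4.74] [ 0.073 -0.154 -0.014]
0.069 [-0.02  0.04 -4.48] [ 0.073 -0.121  0.001]
0.0685 [-0.55 -0.47 -2.33] [ 0.032 -0.061 -0.002]
seated
 t 30.87 ee [0.5629 0.3866 0.0688] F [-1.24 -0.67 -1.97] M [ 0.05  -0.101  0.026] op 0.279
```

Contact came at TCP z ≈ 0.0687, against 0.0688 expected. Opening a little, then fully clear of the handle.

Run:
```python
from h import *
P=[0.56266,0.38655]
bot.set_gripper(0.36); st("a"); bot.set_gripper(0.56); bot.hold(.8)
st("b")
for n in("scene","top"):
    c=bot.read_camera(n); np.save(f"{n}3.npy",c,allow_pickle=True); crop(c,*((250,140,350,215,8) if n=="scene" else (180,140,290,255,5)),f"pics/rel_{n}.png")
```

```text
a t 31.19 ee [0.5631 0.3868 0.0691] F [-0.78 -0.8  -0.56] M [ 0.062 -0.148  0.023] op 0.365
b t 32.45 ee [0.5627 0.3865 0.0685] F [-0.01  0.02 -0.19] M [ 0.058 -0.136 -0.01 ] op 0.558
```

View pics/rel_scene.png

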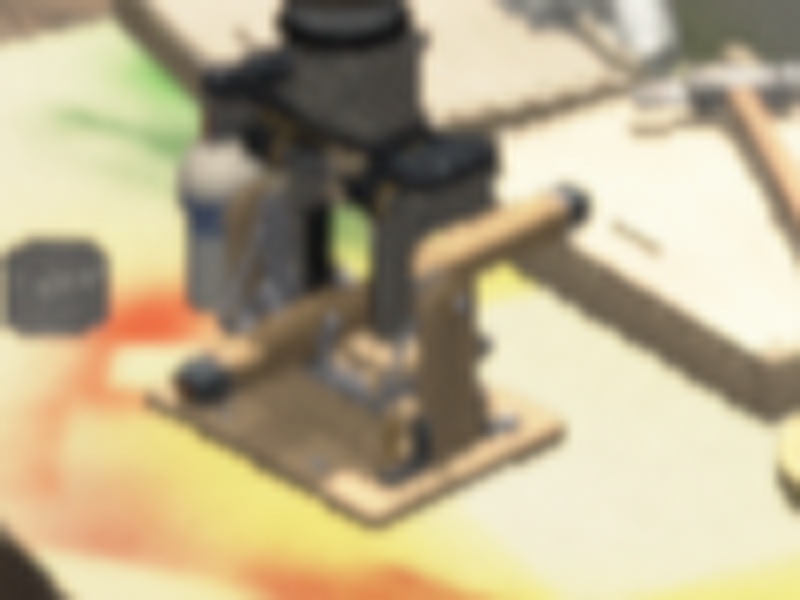

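```bash
cat > cap.py <<'E'
from h import *
def tilt(c,Sx=np.array([.5612,.3862]),yaw=.235,show=True):
    # dark cap centroids in scene -> intersect with vertical plane of the bar
    nrm=np.array([-np.sin(yaw),np.cos(yaw),0]); out=[]
    hsv=cv2.cvtColor(c["pixels"],cv2.COLOR_BGR2HSV)
    for (x0,y0,x1,y1) in((271,172,280,194),(317,152,326,172)):
        h=hsv[y0:y1,x0:x1]; m=((h[...,2]<115)&(h[...,1]<100)).astype(np.uint8)
        n,l,s,ce=cv2.connectedComponentsWithStats(m); i=1+np.argmax(s[1:,4])
        o,d=ray(c,*(ce[i]+[x0,y0])); k=((np.r_[Sx,0]-o)@nrm)/(d@nrm); X=o+k*d
        out.append(X); print(s[i],(ce[i]+[x0,y0]).round(2),X.round(4))
    a,b=out; v=b-a; print("len",np.linalg.norm(v),"pitch(+ = near end low)",np.arctan2(v[2],np.hypot(*v[:2])))
E
python3 - <<'E'
from cap import *
for k in(2,3): tilt(np.load(f"scene{k}.npy",allow_pickle=True).item())
for k in range(1):
    bot.hold(.5);tilt(bot.read_camera("scene"))
E
```

```text
[ 1  4  8  7 34] [275.71 178.44] [0.461  0.3622 0.1134]
[3 6 3 3 7] [321.29 159.14] [0.7266 0.4258 0.1129]
len 0.2731625684570094 pitch(+ = near end low) -0.0016754335701096045
[ 1 14  8  5 34] [275.71 187.82] [0.4582 0.3615 0.0682]
[ 0 13  6  7 17] [319.47 168.12] [0.7151 0.423  0.0704]
len 0.2641431146541825 pitch(+ = near end low) 0.008503013619889793
[ 1 14  8  5 33] [275.82 187.82] [0.4588 0.3617 0.068 ]
[ 0 13  6  7 15] [319.67 168.07] [0.7163 0.4233 0.0703]
len 0.2647988822376782 pitch(+ = near end low) 0.008596553371621492
```

Run:
```python
from h import *
bot.hold(.05)
L=[]
for k in(2,3):
    c=np.load(f"scene{k}.npy",allow_pickle=True).item()["pixels"]
    r=[cv2.resize(c[y:y+24,x:x+24],(380,280),interpolation=cv2.INTER_NEAREST) for x,y in((266,174 if k==3 else 165),(308,155 if k==3 else 146))]
    L.append(np.hstack(r))
cv2.imwrite("pics/caps.png",np.vstack(L))
```

```text
(no output)
```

View pics/caps.png

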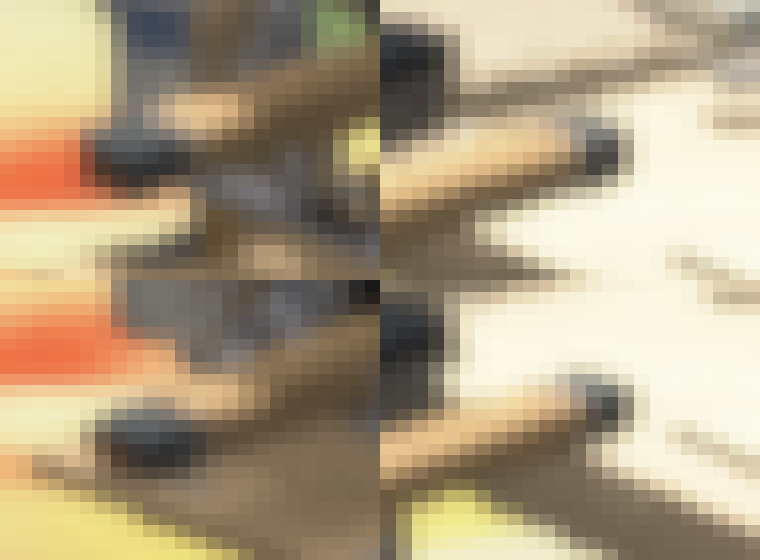

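Run:
```python
from h import *
c=np.load("scene3.npy",allow_pickle=True).item()
yaw=.235;nrm=np.array([-np.sin(yaw),np.cos(yaw),0]);Sx=np.array([.5612,.3862,0])
def pl(u,v):
    o,d=ray(c,u,v);return o+d*(((Sx-o)@nrm)/(d@nrm))
for A,B in(((274.5,177.8),(321.4,158.4)),((274.9,187.0),(321.7,165.2))):
    a,b=pl(*A),pl(*B);v=b-a;print(a.round(4),b.round(4),np.linalg.norm(v).round(4),"pitch",np.arctan2(v[2],np.hypot(*v[:2])))
```

```text
[0.4548 0.3607 0.1188] [0.7274 0.426  0.1165] 0.2802 pitch -0.008459634800910842
[0.4542 0.3606 0.0739] [0.7292 0.4264 0.0806] 0.2829 pitch 0.02358132205875106
```

The released handle rests about 0.03 rad low at the near end, so the balance point is about 2 mm off. That agrees with the 3.7 mm moment reading at this grip, of which I had allowed for 1.5 mm. It's inside tolerance, but I'll regrip and shift it 2.2 mm for margin.

Run:
```python
from h import *
yaw=.235; ax=np.array([np.cos(yaw),np.sin(yaw)]); P=np.array([0.56266,0.38655])
b=avg(30,.02); print("base",b[0].round(2),b[1].round(3))
bot.set_gripper(0.0,30); st("grip")
bot.line_to([*P,.0735],max_speed=.03); bot.hold(.2); a=avg(30,.02); print("load",a[0].round(2),a[1].round(3),"d",(a[1]-b[1])[1]/-(a[0]-b[0])[2])
Q=P+.0022*ax
bot.line_to([*Q,.0735],max_speed=.03); z=.071
while z>.066:
    z-=.0005; bot.line_to([*Q,z],max_speed=.02); bot.hold(.05); f=avg(4,.02)[0]
    if f[2]>-2.7: break
print(z,f.round(2)); bot.set_gripper(.36); bot.set_gripper(.56); bot.hold(.5); st("rel")
bot.line_to([*Q,.16],max_speed=.08); 
bot.line_to([*Q,.26],max_speed=.2); bot.hold(.5); st()
for n in("scene","top"):
    c=bot.read_camera(n); np.save(f"{n}4.npy",c,allow_pickle=True); crop(c,*((250,140,350,215,8) if n=="scene" else (180,140,290,255,5)),f"pics/fin_{n}.png")
c=np.load("scene4.npy",allow_pickle=True).item()["pixels"]
cv2.imwrite("pics/caps4.png",np.hstack([cv2.resize(c[y:y+24,x:x+24],(380,280),interpolation=cv2.INTER_NEAREST) for x,y in((266,174),(308,155))]))
```

```text
base [-0.07 -0.03  0.03] [ 0.075 -0.133 -0.002]
grip t 34.15 ee [0.5626 0.3866 0.0685] F [ 1.33 -0.02 -0.09] M [ 0.07 -0.12  0.02] op 0.281
load [-0.03  0.08 -4.76] [ 0.074 -0.141  0.009] d -0.0017290749180356672
0.06799999999999999 [-1.45 -1.44  0.79]
rel t 38.94 ee [0.5648 0.3871 0.068 ] F [ 0.07 -0.38 -0.04] M [ 0.098 -0.205 -0.038] op 0.559
 t 41.39 ee [0.5647 0.387  0.2597] F [ 0.28  0.48 -0.24] M [ 0.106 -0.183  0.002] op 0.561
```

View pics/fin_scene.png

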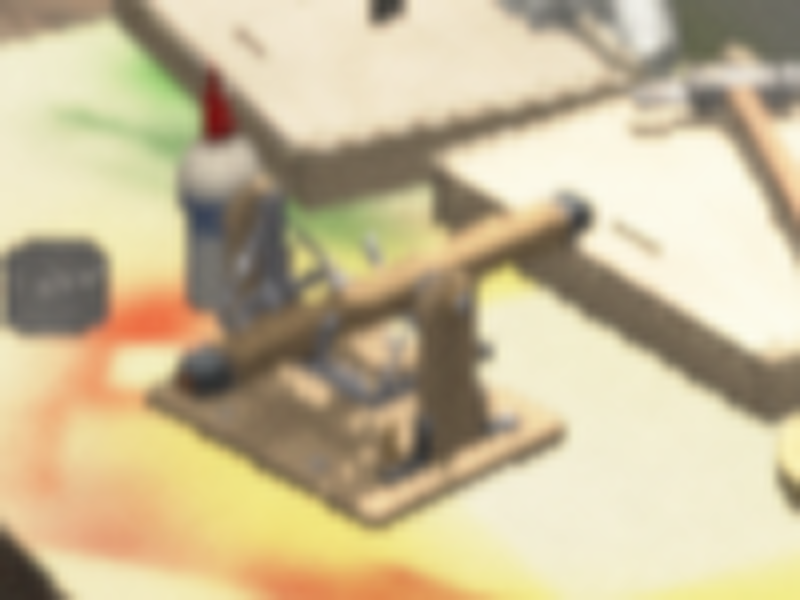

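View pics/fin_top.png

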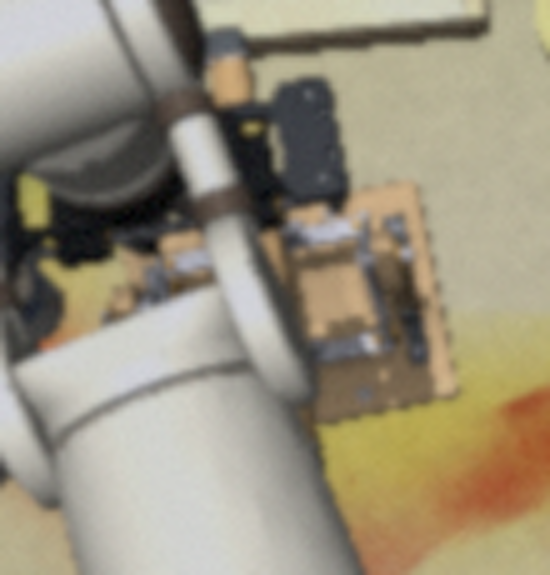

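View pics/caps4.png

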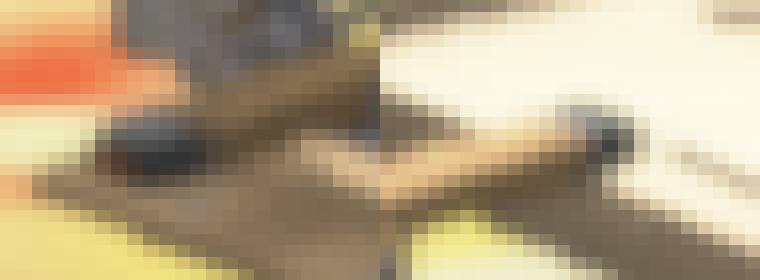

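The handle now looks close to level: cap rows about 186.2 and 166.3, a difference of 19.9 px against 19.4 px when held level. I'll move the arm aside for a clear top check, and take two frames to confirm it is still.

Run:
```python
from h import *
q=list(bot.inverse_kinematics([.5,.345,.38],bot.current_tool_rot())); bot.set_joints(q)
q[0]=-0.75; bot.set_joints(q); st()
for n in("scene","top"):
    c=bot.read_camera(n); np.save(f"{n}5.npy",c,allow_pickle=True)
    if n=="top": crop(c,195,145,275,250,7,"pics/end_top.png")
c=np.load("scene5.npy",allow_pickle=True).item()["pixels"]
bot.hold(.4); c2=bot.read_camera("scene")["pixels"]
print("diff",np.abs(c[140:215,250:350].astype(int)-c2[140:215,250:350]).mean(), np.abs(c[0:60,0:100].astype(int)-c2[0:60,0:100]).mean())
cv2.imwrite("pics/caps5.png",np.hstack([cv2.resize(c[y:y+24,x:x+24],(380,280),interpolation=cv2.INTER_NEAREST) for x,y in((266,174),(308,155))]))
```

```text
t 44.48 ee [ 0.518  -0.3174  0.3801] F [-0.42  0.29 -0.08] M [-0.002 -0.127  0.024] op 0.556
diff 0.5696888888888889 0.8568888888888889
```

View pics/end_top.png

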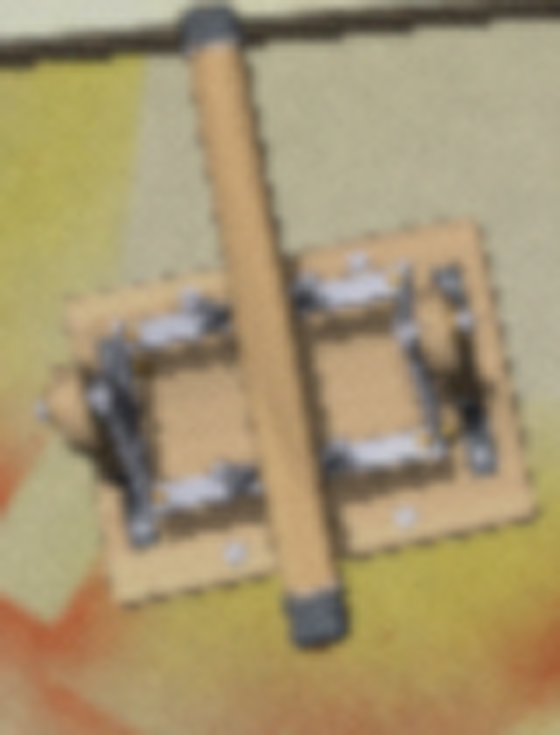

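View pics/caps5.png

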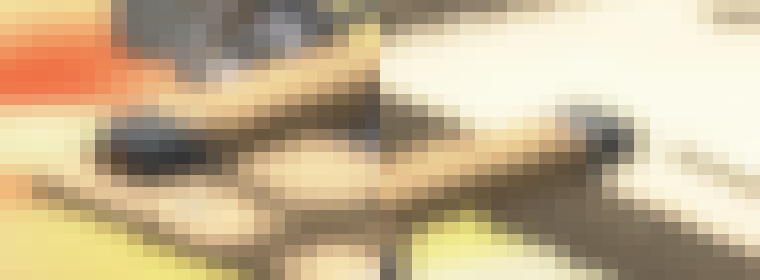

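The top view shows the bar through both forks, centred between the pins, parallel to the stand and at rest. The frame difference is only noise. Handing in.

```bash
python3 -c "
from h import *
t=np.load('top5.npy',allow_pickle=True).item()
g=lambda u,v:onz(t,(u+.5)/7-.5+195,(v+.5)/7-.5+145,.088)
a,b=g(212,25),g(318,618);print(a,b,np.linalg.norm(a-b),np.arctan2(a[1]-b[1],a[0]-b[0]),'lat',((a+b)/2-[.5612,.3862,0])@[-np.sin(.235),np.cos(.235),0])
bot.job_done()"
```

```text
[0.72438149 0.4211062  0.088     ] [0.45529207 0.35741354 0.088     ] 0.27652462638113057 0.2324195373768502 lat -0.0036921023237784577
the job is handed in; nothing more can be done
```

The handle is seated in both forks of the cradle, let go, and hanging about level and still. I handed the job in at about 45 s of the 72 s allowed.

**Finding the balance point:** I lifted the handle level at its middle and again 26 mm toward the robot, and read the wrist moment each time. It weighs about 4.8 N (0.49 kg). The two lifts put the balance point 25 and 30 mm from the middle, on the robot's side. I laid it in the cradle on a value in between.

**Placing it:** After the first release it tipped about 0.03 rad toward the robot, so I regripped it, moved it 2.2 mm and set it down again. My force readings on the stand stayed at a few newtons.

**Last checks:**
- **Tilt:** about 0.01 rad by eye from the cap positions in the scene view, where one pixel is about 0.013 rad. The limit is 0.07.
- **Direction:** the bar lies at yaw 0.232 rad, against 0.235 for the stand.
- **Sideways:** it measured 3.7 mm off the stand's centre line, against a 7 mm limit. Image blur and calibration account for about 2–3 mm of that, and by eye it sits centred between the pins.
- **At rest:** two frames 0.4 s apart showed only noise, and the arm was well clear.

**Disagreements:** the moment readings differed by a few millimetres between lifts (offsets of 1.7 to 3.7 mm at the same grip). I did not measure whether the other things on the bench had moved; I noticed no contact with them in the pictures or force readings.

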